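Pack the checked tubes, then hold up the last one tilted to look at its pellet

TASK

Put away the two checked sample tubes that stand free on the bench: stand each upright in an empty cell of the divided grey carrier, one tube to a cell. Then draw the tall tube out of the white block, tilt it to about 45 degrees (cap end up) and finish while holding it still like that for the pellet to be looked at, its foot at least 15 cm above the bench; do not put it down or let go. Leave the other tubes and the things on the bench where they are.

Things in the scene. Friction and masses are not known exactly. Their poses are not given: they have to be found in the camera images.
- carrier: Divided grey plastic carrier, 136 x 136 mm and 50 mm high, open on top, fixed to the bench; walls and the two crossing dividers 5 mm thick, floor 5 mm thick, so four square cells 60.5 mm wide, 65.5 mm between centres. Origin at the centre of its underside, x and y along its sides, z up; it may be turned by any angle.
- cell0 (a point): Centre of the floor of one carrier cell (carrier x -32.8 mm, y +32.8 mm), 5 mm above the bench.
- cell1 (a point): Centre of the floor of one carrier cell (carrier x -32.8 mm, y -32.8 mm), 5 mm above the bench.
- cell2 (a point): Centre of the floor of one carrier cell (carrier x +32.8 mm, y +32.8 mm), 5 mm above the bench.
- cell3 (a point): Centre of the floor of one carrier cell (carrier x +32.8 mm, y -32.8 mm), 5 mm above the bench.
- block: White tube block, 70 mm (its x) by 196 mm (its y) and 60 mm high, fixed to the bench, with three round blind holes 33 mm in diameter and 45 mm deep in a row at y = -62, 0 and +62 mm; the hole floors are 15 mm above the bench. Origin at the centre of its underside. To its left (beyond about y = 0.46 m, x about 0.38 to 0.82 m) stands a fixed grey water bath, far taller than the tubes: keep the arm clear of it.
- tall_tube: The tall capped sample tube, the only tall one, standing in one of the block's three holes (which one varies): clear body 30 mm across, white screw cap 34 mm across and 19 mm high at the top, 117 mm tall overall, 70 g nominal. Origin at the centre of the foot, z along the tube towards the cap. It sits loosely in its hole, foot on the hole's floor, so its cap top is 132 mm above the bench, 72 mm above the block.
- tall_foot (a point): Centre of the tall tube's flat foot (same point as the tall tube's origin).
- loose_tube_a: Short capped sample tube: clear body 30 mm across, white screw cap 34 mm across and 19 mm high at the top, 85 mm tall overall, 50 g nominal, flat foot. Origin at the centre of the foot, z up along the tube to the cap. One of the two standing free on the bench.
- loose_tube_b: Short capped sample tube: clear body 30 mm across, white screw cap 34 mm across and 19 mm high at the top, 85 mm tall overall, 50 g nominal, flat foot. Origin at the centre of the foot, z up along the tube to the cap. The other of the two standing free on the bench.
- carrier_tube: Short capped sample tube: clear body 30 mm across, white screw cap 34 mm across and 19 mm high at the top, 85 mm tall overall, 50 g nominal, flat foot. Origin at the centre of the foot, z up along the tube to the cap. It stands in one of the carrier's cells already (which one varies) and stays there.
- block_tube_a: Short capped sample tube: clear body 30 mm across, white screw cap 34 mm across and 19 mm high at the top, 85 mm tall overall, 50 g nominal, flat foot. Origin at the centre of the foot, z up along the tube to the cap. It stands in a hole of the block beside the tall tube and stays there.
- block_tube_b: Short capped sample tube: clear body 30 mm across, white screw cap 34 mm across and 19 mm high at the top, 85 mm tall overall, 50 g nominal, flat foot. Origin at the centre of the foot, z up along the tube to the cap. It stands in another hole of the block and stays there.
- small_beaker: Small clear beaker, 58 mm across, 60 mm high, standing among the tubes; bystander. Origin at the centre of its underside.
- timer: Bench timer, 70 x 62 mm, 20 mm high; bystander. Origin at the centre of its underside.
- petri: Closed petri dish, 68 mm across, 14 mm high; bystander. Origin at the centre of its underside.
- marker: Marker pen lying on the bench, 132 mm long, 14 mm thick; bystander. Origin at the middle of its underside.
- tape_roll: Roll of tape lying flat, 60 mm across, 19 mm high; bystander. Origin at the centre of its underside.
There are look-alikes about, which are no part of the job. Leave any blue look-alike of the loose_tube_a alone. What is shaped like the carrier_tube but orange is not meant.

How it is judged:
On the way, in this order (a step that is already met when the one before it is completed fails the run):
1. both loose tubes stand released, upright in their own carrier cells, while the tall tube is still in the block ((horizontal distance between loose_tube_a and cell0 below 0.018 m or horizontal distance between loose_tube_a and cell1 below 0.018 m or horizontal distance between loose_tube_a and cell2 below 0.018 m or horizontal distance between loose_tube_a and cell3 below 0.018 m) and z of each of loose_tube_a, loose_tube_b, carrier_tube in the frame of carrier below 0.01 m and angle between each of loose_tube_a, loose_tube_b, carrier_tube's own z axis and vertical below 0.15 rad and contact force between the fingers and loose_tube_a below 0.05 N and (horizontal distance between loose_tube_b and cell0 below 0.018 m or horizontal distance between loose_tube_b and cell1 below 0.018 m or horizontal distance between loose_tube_b and cell2 below 0.018 m or horizontal distance between loose_tube_b and cell3 below 0.018 m) and contact force between the fingers and loose_tube_b below 0.05 N and (horizontal distance between carrier_tube and cell0 below 0.018 m or horizontal distance between carrier_tube and cell1 below 0.018 m or horizontal distance between carrier_tube and cell2 below 0.018 m or horizontal distance between carrier_tube and cell3 below 0.018 m) and contact force between the fingers and carrier_tube below 0.05 N and z of tall_foot in the frame of block below 0.03 m and distance of tall_tube from where it was at the start of the episode below 0.03 m), for 0.2 s.
2. the tall tube is held by the gripper, drawn clear above the block (contact force between the fingers and tall_tube above 1 N and z of tall_foot in the frame of block above 0.065 m and contact force between tall_tube and block below 0.05 N and contact force between tall_tube and carrier below 0.05 N), for 0.1 s.
At the end, for the whole second after the job is handed in: Carrier tubes: released, upright within 0.15 rad, on the cell floors, within 18 mm of cell centres. Tall tube: gripped, clear of block and carrier, leaning 35 to 55 degrees cap up, foot at least 14 cm above the bench, under 3 cm/s and 0.2 rad/s. Block's short tubes within 2 cm of their start ((horizontal distance between loose_tube_a and cell0 below 0.018 m or horizontal distance between loose_tube_a and cell1 below 0.018 m or horizontal distance between loose_tube_a and cell2 below 0.018 m or horizontal distance between loose_tube_a and cell3 below 0.018 m) and z of each of loose_tube_a, loose_tube_b, carrier_tube in the frame of carrier below 0.01 m and angle between each of loose_tube_a, loose_tube_b, carrier_tube's own z axis and vertical below 0.15 rad and contact force between the fingers and loose_tube_a below 0.05 N and (horizontal distance between loose_tube_b and cell0 below 0.018 m or horizontal distance between loose_tube_b and cell1 below 0.018 m or horizontal distance between loose_tube_b and cell2 below 0.018 m or horizontal distance between loose_tube_b and cell3 below 0.018 m) and contact force between the fingers and loose_tube_b below 0.05 N and (horizontal distance between carrier_tube and cell0 below 0.018 m or horizontal distance between carrier_tube and cell1 below 0.018 m or horizontal distance between carrier_tube and cell2 below 0.018 m or horizontal distance between carrier_tube and cell3 below 0.018 m) and contact force between the fingers and carrier_tube below 0.05 N and contact force between the fingers and tall_tube above 1 N and contact force between tall_tube and block below 0.05 N and contact force between tall_tube and carrier below 0.05 N and height (world z) of tall_foot above 0.14 m and angle between tall_tube's own z axis and vertical between 0.61 and 0.96 rad and linear speed of tall_tube below 0.03 m/s and angular speed of tall_tube below 0.2 rad/s and distance of each of block_tube_a, block_tube_b from where it was at the start of the episode below 0.02 m); the arm keeps its last pose, push and grip.
It fails at once if a bystander on the bench (small beaker, timer, petri dish, marker, tape roll) is pushed more than 3 cm (distance of any of small_beaker, timer, petri, marker, tape_roll from where it was at the start of the episode above 0.03 m).
It fails at once if a short tube of the block is pulled out or shifted by more than 2 cm (distance of any of block_tube_a, block_tube_b from where it was at the start of the episode above 0.02 m).
It fails at once if the tube already in the carrier is lifted by more than 3 cm (z of carrier_tube in the frame of carrier above 0.035 m).
It fails at once if one of the two checked tubes is tipped over (angle between any of loose_tube_a, loose_tube_b's own z axis and vertical above 0.8 rad).
It also fails if it takes over 58 s, if anything falls off the work surface, if the arm or the gripper's body presses on something with over 40 N, if the wrist force passes 120 N, or if a joint passes its speed limit or range.

ROBOT

A 6-joint arm with a two-finger parallel gripper is mounted at the origin on a cart in front of the work surface, level with it; the furniture and walls round the work are solid. World frame = base frame: x ahead of the robot, y to its left, z up, the work surface at z = 0. Lengths are in m, angles in rad, forces in N, time in s.
With the tool pointing down it reaches from about 0.425 to 1.125 m from the base axis. Payload 14.9 kg.
Tool frame: the origin (TCP) lies on the centre line of the jaws, within the pads' length; the fingertips stand 14 mm ahead of it and the grasp point (between the pads) lies 5 mm behind it; z points along the fingers, y is the line along which they close (so a half turn about z gives the same grasp; the last joint's range is limited). The gripper opens to 91 mm and grips with 3 to 60 N. Pads are 32 mm wide; open, the fingers measure 118 mm over their backs; the gripper's body (76 mm by 178 mm) begins 60 mm behind the grasp point.
Start: joints at [-1.204, 0.379, 1.734, -0, 1.028, -0.033], TCP at [0.272, -0.645, 0.228] pointing down, gripper open.
Joint ranges: [-2.77, 2.77], [-0.74, 2.19], [0, 2.66], [-1.06, 4.2], [0.31, 2.87], [-3.08, 3.08]. Speed limits (rad/s): [1.89, 1.89, 2.39, 3.14, 3.14, 3.14].

INTERFACE

Orientations are given as a unit quaternion [w, x, y, z].
In Python, from workcell import * gives the robot as it stands.
- The arm moves only by the tool jog_arm, never from a script. Its argument "commands" is text: rows parted by semicolons, each of 4 numbers parted by spaces: the shift along the world's x, y, z in m, then the turn about the world's z in degrees. In form: dx dy dz turn; .... A call has 1 to 8 rows; each row is the pose to reach, as a shift and turn from the pose commanded when the call began; what a row does not reach only later rows make up. A row lasts 1/8 s, in which the tool goes at most 62.5 mm and 10.7 degrees, less where a joint would pass 70% of its speed; a pose out of reach is approached as far as the arm can. A call with a gripper value outside its range is refused whole. "claw" is the finger opening in m, from 0 to 0.0912, set as the call begins (left out, the last holds). The fingers move at their own pace and stop on an object; "grip_force" is the grip in N (left out, the last holds). Time passes only in rows, so rows that repeat a pose let the fingers close. It gives the time, the measured TCP pose, the force, the opening and the grip force at its end, in the units of the state.
- observe(): the state, without advancing time (a new reading comes with each control period).
- capture(name): name is "scene" or "top"; returns a dict with "frame" (384x512x3 uint8, red, green, blue), "fx", "fy", "cx", "cy" (pixels), "k1" (the pictures are not rectified: a ray, as slopes to the right and down, at radius r is drawn at 1 + k1 r^2 times it, then the intrinsics apply), "world_to_cam" (4x4, takes a point from world to camera coordinates). Camera axes: x right, y up, looking along -z (the intrinsics and any distortion apply to the point x, -y, -z); pixel columns grow to the right and rows downward; lengths in m; the calibration is good to about 2 mm. A picture is of the moment at which its call begins. There is no depth.
- sign_off(): hands the job in; it is judged then, once.
The state is a dict: "t": time; "joint_pos": joint angles; "dq": joint speeds; "joint_torque": joint torques, N m; "tcp_pos": TCP position; "ee_rot": TCP orientation; "wrist_force": force on the tool from outside, world axes, zero at the start; "ft_torque": the same for the moment, N m; "grip_width": finger opening in m; "gripper_force": force on a finger pad.
Only numpy, scipy, OpenCV 4.12 (cv2) and the standard library are available. Lean on these libraries where they do the work, as an engineer would, in place of code of your own. Each camera call takes 0.05 s, during which the arm holds its last target. There are 200 camera calls.

## Working session

There is one attempt and no reset: what is moved stays moved. The work goes in short steps, Python scripts to look and compute and a tool call to move; the robot and the scene stay as the last step left them, time stands still between calls to the robot, and variables do not carry over. Pictures are saved under pics/ and viewed, at most 10 in all, crops included, and the job is handed in when it is done.

Besides the shell and the picture viewer there is one more tool, called after "Emit:" as name(argument=value, ...) on one line, values as JSON. jog_arm: Moves the arm, as the interface text tells. Its arguments: {"type":"object","properties":{"commands":{"type":"string"},"claw":{"type":"number"},"grip_force":{"type":"number"}},"required":["commands"]}

```bash
mkdir -p pics; ls
cat > h.py <<'E'
import numpy as np, cv2
from workcell import *
def shot(n,fn):
    c=capture(n); cv2.imwrite(f'pics/{fn}.png',c['frame'][:,:,::-1]); np.save(f'pics/{fn}.npy',c,allow_pickle=True); return c
def load(fn): return np.load(f'pics/{fn}.npy',allow_pickle=True).item()
def K(c): return np.array([[c['fx'],0,c['cx']],[0,c['fy'],c['cy']],[0,0,1]])
def dist(c): return np.array([c['k1'],0,0,0],float)
def p2w(c,u,v,z):
    x,y=cv2.undistortPoints(np.array([[[u,v]]],float),K(c),dist(c))[0,0]
    M=np.array(c['world_to_cam']);R=M[:3,:3];o=-R.T@M[:3,3]
    d=R.T@np.array([x,-y,-1]); return o+d*(z-o[2])/d[2]
def w2p(c,P):
    M=np.array(c['world_to_cam']);q=np.atleast_2d(P)@M[:3,:3].T+M[:3,3]
    q=q*[1,-1,-1]; return cv2.projectPoints(q[:,None],np.zeros(3),np.zeros(3),K(c),dist(c))[0][:,0]
E
python3 - <<'E'
from h import *
s=observe(); print({k:np.round(v,3) for k,v in s.items()})
import cv2
a=shot('scene','s0')
b=shot('top','t0')
for c in (a,b): M=np.array(c['world_to_cam']); print(-M[:3,:3].T@M[:3,3], M[:3,:3].round(2).tolist(), c['fx'],c['k1'])
for n in('s0','t0'):
    cv2.imwrite(f'pics/{n}b.png',cv2.resize(cv2.imread(f'pics/{n}.png'),(800,600),interpolation=cv2.INTER_CUBIC))
E
```

```text
pics
{'t': np.float64(0.0), 'joint_pos': array([-1.204,  0.379,  1.735,  0.   ,  1.029, -0.033]), 'dq': array([ 0.002,  0.001, -0.002, -0.   , -0.002,  0.001]), 'joint_torque': array([-0.0000e+00, -7.6373e+01, -4.3437e+01,  6.5000e-02,  4.2000e-02,
       -0.0000e+00]), 'tcp_pos': array([ 0.272, -0.644,  0.227]), 'ee_rot': array([-0.001,  0.98 ,  0.199, -0.   ]), 'wrist_force': array([-0.292,  0.324,  0.335]), 'ft_torque': array([ 0.024,  0.057, -0.036]), 'gripper_force': np.float64(0.0), 'grip_width': np.float64(0.091)}
[0.03484153 0.67755802 0.58015145] [[-0.78, -0.62, -0.01], [0.33, -0.42, 0.85], [-0.53, 0.66, 0.53]] 400.54624795679365 -0.07943469821225649
[ 0.35025302 -0.01318453  1.27746545] [[0.01, -1.0, -0.01], [0.98, 0.01, 0.19], [-0.19, -0.02, 0.98]] 489.5980797612104 -0.07730030095238566
```

View pics/s0b.png

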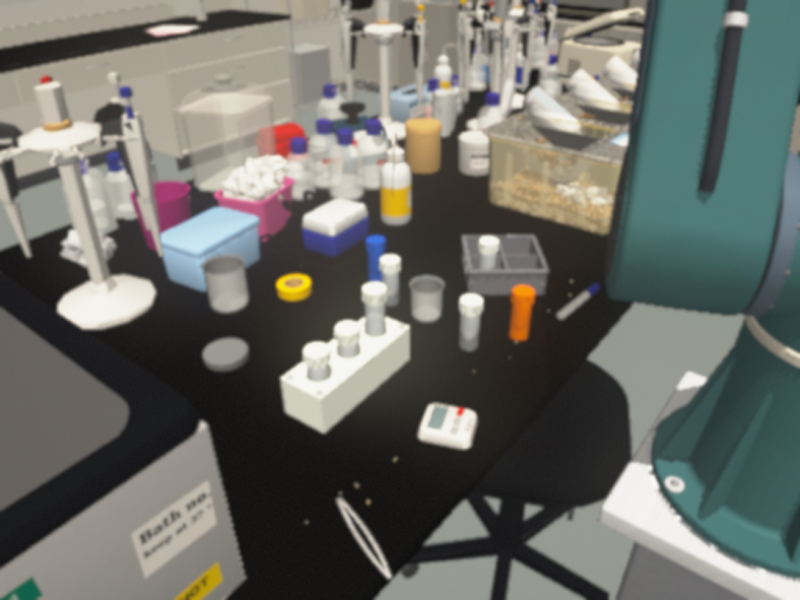

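View pics/t0b.png

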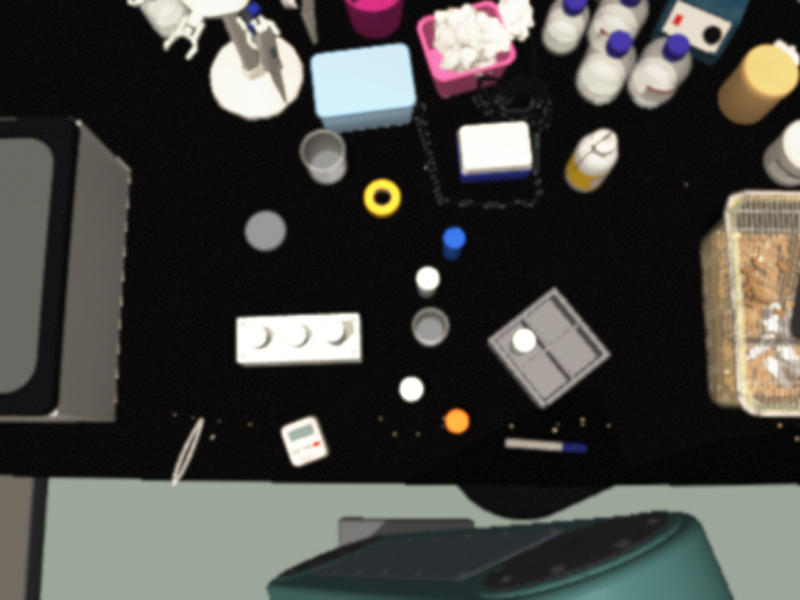

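Top view (800x600): white caps at (428,278) and (411,389) stand free, which makes them the loose tubes. Blue (454,238) and orange (457,421) are look-alikes. The white cap at (524,340) is in the carrier's left cell. The tall tube is the block's right one at (334,330), confirmed in the scene view at (375,290).

```bash
cat > m.py <<'E'
from h import *
s,t=load('s0'),load('t0')
def blob(c,u,v,r=12,thr=150):
    f=c['frame'].astype(int); m=((f.min(2)>thr)).astype(np.uint8)
    n,l,st,ce=cv2.connectedComponentsWithStats(m)
    k=l[int(v),int(u)]; return ce[k],st[k]
for n,u,v,z in [('A',428,278,.085),('B',411,389,.085),('C',524,340,.09),('T',334,329,.132),('b1',297,335,.1),('b2',258,335,.1)]:
    ce,st=blob(t,u*.64,v*.64,thr=205 if n in'Tb1b2' else 150)
    print(n,ce.round(1),st, p2w(t,*ce,z).round(4), 'manual',p2w(t,u*.64,v*.64,z).round(3),'->scene*1.5625', (w2p(s,p2w(t,*ce,z))/.64).round(0))
for n,u,v,z in [('beaker',430,326,.06),('orange',457,421,.085),('blue',454,238,.085),('c_right',610,353,.05),('c_top',554,288,.05),('c_left',488,343,.05),('c_bot',543,408,.05),('blTL',236,318,.06),('blTR',360,313,.06),('blBR',361,360,.06),('blBL',236,363,.06),('marker',545,445,.01),('timer',304,440,.02)]:
    P=p2w(t,u*.64,v*.64,z); print(n,P.round(3),(w2p(s,P)/.64).round(0))
i=t['frame'][155:310,150:400,::-1]; i=cv2.resize(i,None,fx=3.2,fy=3.2,interpolation=cv2.INTER_CUBIC); cv2.imwrite('pics/crop1.png',i)
E
python3 m.py
```

```text
A [273.3 177.9] [266 171  15  15 179] [ 0.6193 -0.0394  0.085 ] manual [ 0.619 -0.041  0.085] ->scene*1.5625 [[392. 258.]]
B [262.9 248.6] [256 241  15  16 185] [ 0.4432 -0.0147  0.085 ] manual [ 0.442 -0.015  0.085] ->scene*1.5625 [[474. 298.]]
C [340.8 230.1] [320 209  41  44 713] [ 0.4894 -0.2041  0.09  ] manual [ 0.52  -0.191  0.09 ] ->scene*1.5625 [[510. 242.]]
T [189.5 216.2] [ 152  201   78   31 2004] [0.5142 0.1597 0.132 ] manual [0.528 0.103 0.132] ->scene*1.5625 [[360. 306.]]
b1 [189.5 216.2] [ 152  201   78   31 2004] [0.5188 0.1646 0.1   ] manual [0.523 0.163 0.1  ] ->scene*1.5625 [[356. 326.]]
b2 [189.5 216.2] [ 152  201   78   31 2004] [0.5188 0.1646 0.1   ] manual [0.523 0.225 0.1  ] ->scene*1.5625 [[356. 326.]]
beaker [ 0.546 -0.045  0.06 ] [[430. 283.]]
orange [ 0.394 -0.086  0.085] [[526. 289.]]
blue [ 0.686 -0.083  0.085] [[378. 238.]]
c_right [ 0.505 -0.337  0.05 ] [[535. 233.]]
c_top [ 0.612 -0.248  0.05 ] [[464. 234.]]
c_left [ 0.52  -0.139  0.05 ] [[474. 271.]]
c_bot [ 0.416 -0.226  0.05 ] [[551. 269.]]
blTL [0.556 0.27  0.06 ] [[283. 377.]]
blTR [0.566 0.068 0.06 ] [[376. 309.]]
blBR [0.49  0.065 0.06 ] [[417. 325.]]
blBL [0.483 0.266 0.06 ] [[325. 398.]]
marker [ 0.358 -0.235  0.01 ] [[581. 298.]]
timer [0.363 0.158 0.02 ] [[451. 416.]]
```

View pics/crop1.png

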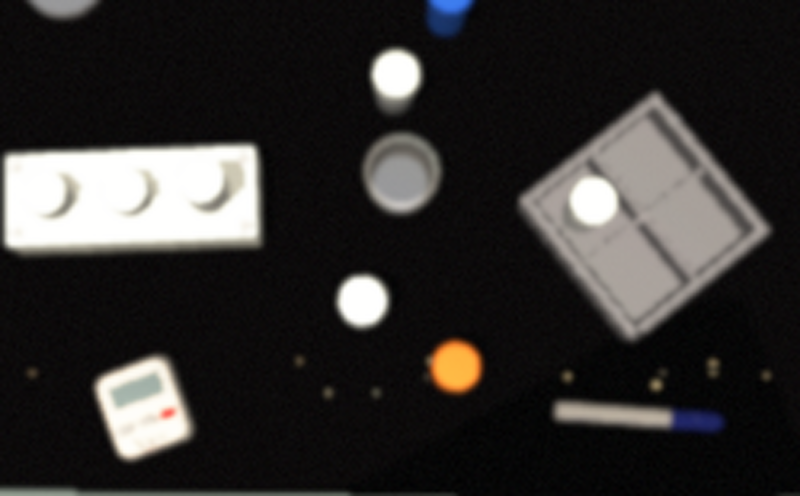

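Run:
```python
from h import *
t,s=load('t0'),load('s0'); f=t['frame']
m=((f.min(2)>70)).astype(np.uint8); m[:180]=0;m[265:]=0;m[:,:305]=0;m[:,395:]=0
n,l,st,ce=cv2.connectedComponentsWithStats(m);k=1+st[1:,4].argmax()
v,u=np.where(l==k); W=np.array([p2w(t,a,b,.05)[:2] for a,b in zip(u,v)])
print(cv2.minAreaRect(W.astype(np.float32)*1000))
for n,p,z in (('T',(375,288),.132),('A',(390,259),.085),('B',(471,299),.085),('C',(488,242),.09)):
    print(n,p2w(s,p[0]*.64,p[1]*.64,z).round(3))
```

```text
((515.0209350585938, -236.492919921875), (144.52389526367188, 146.8483123779297), 38.262542724609375)
T [0.527 0.112 0.132]
A [ 0.62  -0.034  0.085]
B [ 0.445 -0.01   0.085]
C [ 0.519 -0.179  0.09 ]
```

Emit:
jog_arm(commands="0.06 0.08 0 -5; 0.12 0.16 0 -10; 0.17 0.23 0 -15; 0.2 0.3 0 -20; 0.24 0.36 0 -23; 0.27 0.43 0 -23; 0.3 0.5 0 -23; 0.32 0.56 0 -23", claw=0.065, grip_force=15)

```text
t: 1.1
tcp_pos: [0.5328, -0.2175, 0.2279]
ee_rot: [-0.0, 1.0, -0.001, -0.0]
wrist_force: [0.2, -0.4, -0.3]
grip_width: 0.065
gripper_force: 0.0
```

Emit:
jog_arm(commands="0 0 0 0; 0 0 0 0")

```text
t: 1.35
tcp_pos: [0.532, -0.2195, 0.2278]
ee_rot: [0.0, 1.0, -0.0, -0.0]
wrist_force: [0.8, -0.5, -0.4]
grip_width: 0.0649
gripper_force: 0.0
```

Emit:
jog_arm(commands="0.02 0.04 0 0; 0.04 0.08 0 0; 0.06 0.12 -0.02 0; 0.08 0.16 -0.04 0; 0.087 0.1815 -0.06 0; 0.087 0.1815 -0.09 0; 0.087 0.1815 -0.09 0; 0.087 0.1815 -0.09 0")

```text
t: 2.35
tcp_pos: [0.6194, -0.039, 0.1386]
ee_rot: [0.0, 1.0, -0.001, 0.0]
wrist_force: [-0.4, -0.0, 1.2]
grip_width: 0.0645
gripper_force: 0.0
```

Run:
```python
from h import *
a=shot('scene','s1');b=shot('top','t1')
i=np.hstack([cv2.resize(a['frame'][110:250,180:320],(400,400),interpolation=cv2.INTER_CUBIC),cv2.resize(b['frame'][120:260,210:350],(400,400),interpolation=cv2.INTER_CUBIC)])
cv2.imwrite('pics/c2.png',i[:,:,::-1])
```

```text
(no output)
```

View pics/c2.png

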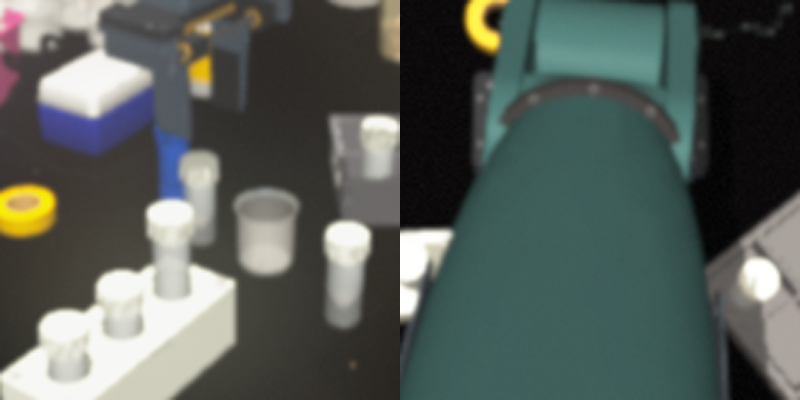

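The scene crop shows the fingers (x 172 and 230) straddling tube A's cap (x 200), so I descend.

Emit:
jog_arm(commands="0 0 -0.03 0; 0 0 -0.06 0; 0 0 -0.068 0; 0 0 -0.068 0")

```text
t: 2.95
tcp_pos: [0.6195, -0.0382, 0.0706]
ee_rot: [0.0, 1.0, -0.001, 0.0]
wrist_force: [0.2, -0.2, 0.9]
grip_width: 0.0652
gripper_force: 0.0
```

Emit:
jog_arm(commands="0 0 0 0; 0 0 0 0; 0 0 0 0; 0 0 0 0; 0 0 0.02 0; 0 0 0.05 0; 0 0 0.09 0; 0 0 0.12 0", claw=0.025)

```text
t: 3.95
tcp_pos: [0.6196, -0.038, 0.193]
ee_rot: [0.0, 1.0, -0.001, 0.001]
wrist_force: [0.2, -0.1, -0.2]
grip_width: 0.0335
gripper_force: 15.0
```

Emit:
jog_arm(commands="-0.012 -0.03 0 0; -0.024 -0.07 0 0; -0.036 -0.11 0 0; -0.048 -0.15 0 0; -0.056 -0.19 0 0; -0.0595 -0.204 0 0; -0.0595 -0.204 0 0; -0.0595 -0.204 -0.03 0")

```text
t: 4.95
tcp_pos: [0.5613, -0.2416, 0.1619]
ee_rot: [0.001, 1.0, -0.001, 0.002]
wrist_force: [0.4, -0.3, -0.7]
grip_width: 0.0335
gripper_force: 15.0
```

Emit:
jog_arm(commands="0 0 -0.03 0; 0 0 -0.06 0; 0 0 -0.075 0; 0 0 -0.08 0; 0 0 -0.083 0; 0 0 -0.085 0; 0 0 -0.085 0")

```text
t: 5.82
tcp_pos: [0.5599, -0.2421, 0.0754]
ee_rot: [0.0, 1.0, -0.001, 0.0]
wrist_force: [-1.3, -0.6, -0.4]
grip_width: 0.0335
gripper_force: 15.0
```

Emit:
jog_arm(commands="0 0 -0.001 0; 0 0 -0.001 0")

```text
t: 6.08
tcp_pos: [0.5606, -0.2423, 0.0752]
ee_rot: [0.0, 1.0, -0.001, 0.001]
wrist_force: [-1.0, 3.0, 10.3]
grip_width: 0.0335
gripper_force: 15.0
```

Emit:
jog_arm(commands="0 0 0 0; 0 0 0 0; 0 0 0 0; 0 0 0.03 0; 0 0 0.06 0; 0 0 0.09 0; -0.01 0.02 0.1 0; -0.02 0.05 0.1 0", claw=0.06)

```text
t: 7.08
tcp_pos: [0.5399, -0.192, 0.1749]
ee_rot: [0.0, 1.0, -0.001, 0.001]
wrist_force: [0.6, 0.3, -1.0]
grip_width: 0.06
gripper_force: 0.0
```

Emit:
jog_arm(commands="-0.015 0.03 0 0; -0.03 0.06 0 0; -0.045 0.09 0 0; -0.06 0.12 0 0; -0.08 0.15 0 0; -0.097 0.1785 0 0; -0.097 0.1785 -0.03 0; -0.097 0.1785 -0.03 0", claw=0.068)

```text
t: 8.07
tcp_pos: [0.4415, -0.0132, 0.1428]
ee_rot: [-0.0, 1.0, -0.001, -0.002]
wrist_force: [0.7, 0.3, 0.9]
grip_width: 0.068
gripper_force: 0.0
```

Run:
```python
from h import *
print(observe()['tcp_pos'].round(4))
a=shot('scene','s2')
cv2.imwrite('pics/c3.png',cv2.resize(a['frame'][100:250,220:400],None,fx=3.5,fy=3.5,interpolation=cv2.INTER_CUBIC)[:,:,::-1])
```

```text
[ 0.4415 -0.0132  0.1428]
```

View pics/c3.png

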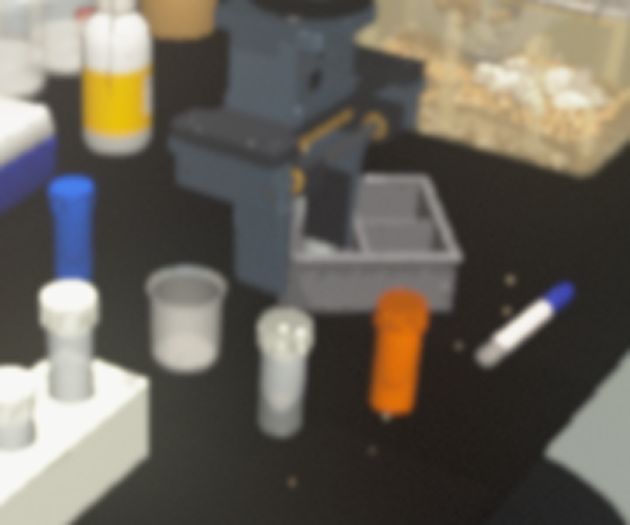

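The fingers straddle tube B's cap (285,325), with orange (402,310) clear to the right.

Emit:
jog_arm(commands="0 0 -0.03 0; 0 0 -0.06 0; 0 0 -0.073 0; 0 0 -0.073 0; 0 0 -0.073 0")

```text
t: 8.75
tcp_pos: [0.4435, -0.0136, 0.0719]
ee_rot: [0.0, 1.0, -0.001, 0.001]
wrist_force: [0.7, 0.3, 0.1]
grip_width: 0.068
gripper_force: 0.0
```

Emit:
jog_arm(commands="0 0 0 0; 0 0 0 0; 0 0 0 0; 0 0 0 0; 0 0 0.02 0; 0 0 0.05 0; 0 0 0.09 0; 0 0 0.12 0", claw=0.025)

```text
t: 9.75
tcp_pos: [0.4428, -0.0135, 0.1924]
ee_rot: [0.0, 1.0, -0.001, 0.0]
wrist_force: [0.8, 0.7, -0.8]
grip_width: 0.0333
gripper_force: 15.0
```

Emit:
jog_arm(commands="0.005 -0.03 0 0; 0.01 -0.065 0 0; 0.013 -0.1 0 0; 0.017 -0.14 0 0; 0.02 -0.175 0 0; 0.025 -0.21 0 0; 0.025 -0.2185 0 0; 0.025 -0.2185 0 0")

```text
t: 10.75
tcp_pos: [0.4674, -0.2318, 0.1906]
ee_rot: [-0.0, 1.0, -0.001, -0.0]
wrist_force: [0.4, -0.2, -0.6]
grip_width: 0.0335
gripper_force: 15.0
```

Emit:
jog_arm(commands="0 0 -0.03 0; 0 0 -0.06 0; 0 0 -0.09 0; 0 0 -0.105 0; 0 0 -0.111 0; 0 0 -0.115 0; 0 0 -0.116 0; 0 0 -0.116 0")

```text
t: 11.75
tcp_pos: [0.4684, -0.2322, 0.0759]
ee_rot: [0.0, 1.0, -0.001, 0.001]
wrist_force: [0.3, 2.5, 5.3]
grip_width: 0.0336
gripper_force: 15.0
```

Contact with the cell floor. Release, retreat up, then check.

Emit:
jog_arm(commands="0 0 0 0; 0 0 0 0; 0 0 0 0; 0 0 0.03 0; 0 0 0.06 0; 0 0 0.1 0; 0 0.03 0.13 10; 0 0.06 0.15 20", claw=0.06)

```text
t: 12.75
tcp_pos: [0.4679, -0.1715, 0.2264]
ee_rot: [0.0, 0.985, 0.175, 0.001]
wrist_force: [0.0, 0.2, 0.5]
grip_width: 0.0598
gripper_force: 0.0
```

Emit:
jog_arm(commands="0.01 0.03 0 10; 0.02 0.06 0 20; 0.03 0.09 0 30; 0.04 0.12 0 40; 0.05 0.15 0 50; 0.055 0.18 0 60; 0.059 0.21 0 70; 0.059 0.24 0 70", claw=0.07)

```text
t: 13.75
tcp_pos: [0.5268, 0.069, 0.2249]
ee_rot: [-0.0, 0.707, 0.707, -0.0]
wrist_force: [0.4, -0.4, -0.3]
grip_width: 0.0703
gripper_force: 0.0
```

Run:
```python
from h import *
s=observe();print(s['tcp_pos'].round(4),s['ee_rot'].round(3),s['joint_pos'].round(2))
a=shot('scene','s3');b=shot('top','t3')
i=np.hstack([cv2.resize(a['frame'][110:270,170:370],(500,400),interpolation=cv2.INTER_CUBIC),cv2.resize(b['frame'][170:280,300:400],(300,400),interpolation=cv2.INTER_CUBIC)])
cv2.imwrite('pics/c4.png',i[:,:,::-1])
```

```text
[0.5268 0.069  0.2249] [-0.     0.707  0.707 -0.   ] [ 0.09  0.12  2.08 -0.    0.95  0.09]
```

View pics/c4.png

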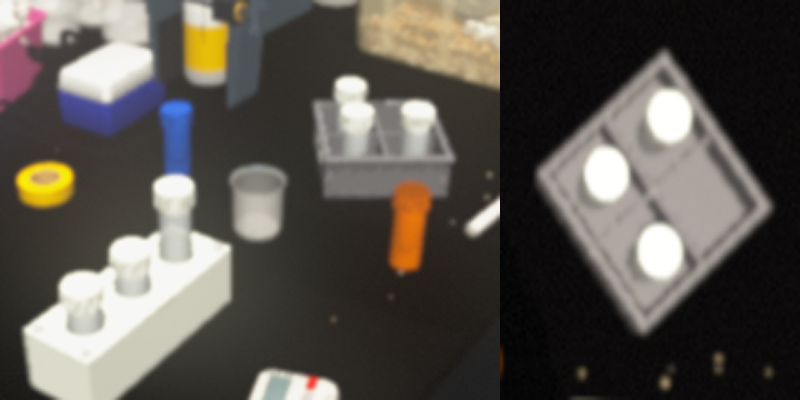

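Left crop: scene; right crop: top. Three tubes stand upright in the left, top and bottom cells. The tall tube is at scene crop (174,195), beside a gripper that is clear of everything. Next I move over the tall tube.

Emit:
jog_arm(commands="0 0.02 0 0; 0 0.037 -0.02 0; 0 0.037 -0.05 0; 0 0.037 -0.08 0; 0 0.037 -0.1 0; 0 0.037 -0.108 0; 0 0.037 -0.108 0; 0 0.037 -0.108 0")

```text
t: 14.85
tcp_pos: [0.5273, 0.1052, 0.1178]
ee_rot: [0.0, 0.708, 0.706, 0.0]
wrist_force: [0.5, 0.2, 0.9]
grip_width: 0.0697
gripper_force: 0.0
```

Emit:
jog_arm(commands="0 0 0 0; 0 0 0 0; 0 0 0 0; 0 0 0 0; 0 0 0 0; 0 0 0.01 0; 0 0 0.02 0; 0 0 0.03 0", claw=0.025, grip_force=10)

```text
t: 15.85
tcp_pos: [0.5269, 0.1051, 0.1479]
ee_rot: [0.0, 0.708, 0.707, 0.0]
wrist_force: [0.3, 0.2, 0.2]
grip_width: 0.0338
gripper_force: 10.0
```

Emit:
jog_arm(commands="0 0 0.03 0; 0 0 0.06 0; 0 0 0.07 0; 0 0 0.07 0; 0 0 0.07 0; 0 -0.03 0.07 0; 0 -0.06 0.07 0; 0 -0.078 0.07 0")

```text
t: 16.85
tcp_pos: [0.5262, 0.026, 0.216]
ee_rot: [-0.001, 0.708, 0.706, -0.001]
wrist_force: [-0.1, -0.5, 0.4]
grip_width: 0.0335
gripper_force: 10.0
```

Emit:
jog_arm(commands="0 0 -0.03 0; 0 0 -0.06 0; 0 0 -0.073 0; 0 0 -0.073 0", grip_force=4)

```text
t: 17.35
tcp_pos: [0.5263, 0.0271, 0.1433]
ee_rot: [-0.001, 0.708, 0.707, -0.001]
wrist_force: [-0.1, 0.0, -0.1]
grip_width: 0.0338
gripper_force: 4.0
```

Emit:
jog_arm(commands="0 0.015 0.002 0; 0 0.025 0.002 0; 0 0.033 0.003 0; 0 0.041 0.003 0; 0 0.049 0.002 0; 0 0.057 0.001 0; 0 0.057 0.001 0")

```text
t: 18.23
tcp_pos: [0.5266, 0.0845, 0.1447]
ee_rot: [-0.0, 0.707, 0.707, -0.0]
wrist_force: [0.6, 0.4, 0.1]
grip_width: 0.0335
gripper_force: 4.0
```

Run:
```python
from h import *
a=shot('scene','s4')
cv2.imwrite('pics/c5.png',cv2.resize(a['frame'][110:270,150:330],None,fx=3,fy=3,interpolation=cv2.INTER_CUBIC)[:,:,::-1])
```

```text
(no output)
```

View pics/c5.png

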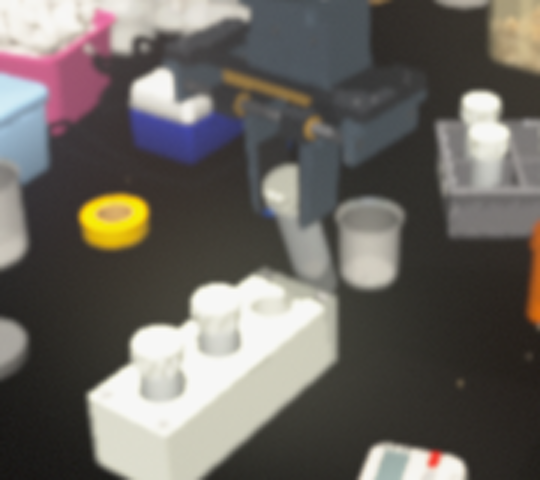

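The tube is pivoting over the block edge as planned (about 20°, foot near (320,275)), so I continue.

Emit:
jog_arm(commands="0 0.008 -0.002 0; 0 0.015 -0.004 0; 0 0.022 -0.007 0; 0 0.029 -0.011 0; 0 0.034 -0.014 0; 0 0.039 -0.017 0; 0 0.039 -0.017 0")

```text
t: 19.15
tcp_pos: [0.5266, 0.1233, 0.1277]
ee_rot: [-0.0, 0.708, 0.707, -0.0]
wrist_force: [0.7, 0.0, -1.2]
grip_width: 0.0341
gripper_force: 4.0
```

Emit:
jog_arm(commands="0 0 0 0; 0 0 0 0; 0 -0.001 0.004 0; 0 -0.001 0.012 0; 0 -0.001 0.03 0; 0 -0.001 0.06 0; 0 -0.001 0.08 0; 0 -0.001 0.08 0", grip_force=25)

```text
t: 20.15
tcp_pos: [0.5277, 0.1223, 0.2103]
ee_rot: [0.001, 0.708, 0.707, 0.002]
wrist_force: [0.1, 0.2, -0.5]
grip_width: 0.0333
gripper_force: 25.0
```

Run:
```python
from h import *
a=shot('scene','s5')
cv2.imwrite('pics/c6.png',cv2.resize(a['frame'][80:260,150:350],None,fx=3,fy=3,interpolation=cv2.INTER_CUBIC)[:,:,::-1])
```

```text
(no output)
```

View pics/c6.png

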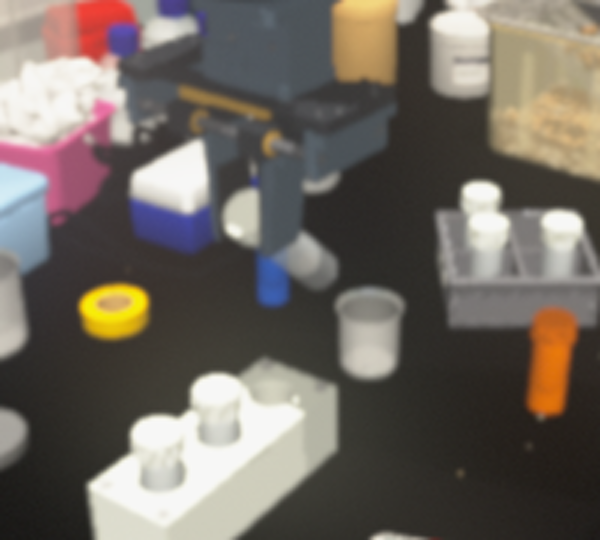

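Run:
```python
from h import *
a=load('s5'); P=np.array([.527,.122,.215])
for th in (35,40,45,50,55):
    d=np.array([0,np.sin(np.radians(th)),np.cos(np.radians(th))])
    q=w2p(a,[P-.107*d,P+.010*d]); print(th,((q-[150,80])*3).round(0).tolist())
```

```text
35 [[315.0, 291.0], [252.0, 207.0]]
40 [[321.0, 280.0], [252.0, 208.0]]
45 [[326.0, 269.0], [251.0, 209.0]]
50 [[331.0, 258.0], [251.0, 210.0]]
55 [[336.0, 247.0], [250.0, 211.0]]
```

Emit:
jog_arm(commands="0 0 0.015 0; 0 0 0.03 0; 0 0 0.045 0; 0 0 0.06 0; 0 0 0.06 0; 0 0 0.06 0; 0 0 0.06 0; 0 0 0.06 0", grip_force=30)

```text
t: 21.2
tcp_pos: [0.5265, 0.122, 0.2675]
ee_rot: [-0.0, 0.708, 0.707, -0.0]
wrist_force: [-0.1, -0.3, -0.4]
grip_width: 0.0327
gripper_force: 30.0
```

Run:
```python
from h import *
s=observe();print(s['tcp_pos'].round(4),s['gripper_force'],abs(s['dq']).max())
a=shot('scene','s6');P=s['tcp_pos']+[0,0,.005]
i=cv2.resize(a['frame'][60:200,170:310],None,fx=4,fy=4,interpolation=cv2.INTER_CUBIC)[:,:,::-1].copy()
for th,col in ((36,(0,0,255)),(45,(0,255,0)),(54,(255,0,0))):
    d=np.array([0,np.sin(np.radians(th)),np.cos(np.radians(th))]);n=np.array([0,d[2],-d[1]])
    ph=np.linspace(0,2*np.pi,24); C=(P-.107*d)+.015*(np.cos(ph)[:,None]*[1,0,0]+np.sin(ph)[:,None]*n)
    cv2.polylines(i,[((w2p(a,C)-[170,60])*4).astype(np.int32)],True,col,1)
cv2.imwrite('pics/c7.png',i)
```

```text
[0.5265 0.122  0.2675] 29.999927580356598 0.004230323131320338
```

View pics/c7.png

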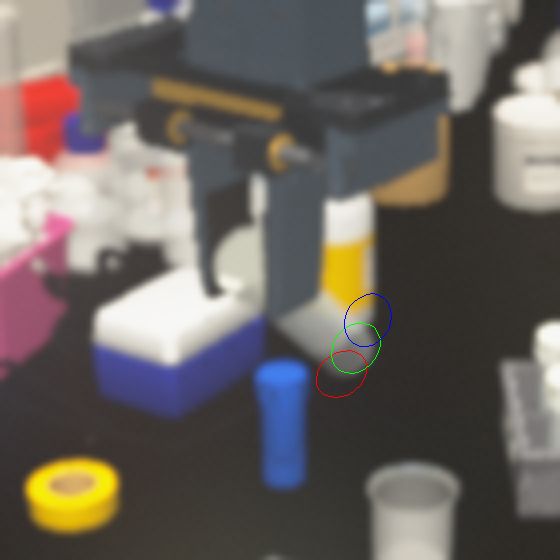

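The foot at (352,352) matches the 45° outline, with foot height about 0.19 m and the arm still. Handing in.

```bash
python3 -c "
from workcell import *
print(sign_off())"
```

```text
the job is handed in; nothing more can be done
None
```

The job is handed in, though the hand-in returned no verdict: both loose tubes stand upright in their own carrier cells, and the tall tube is held still at about 45° cap up, its foot about 19 cm above the bench.

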